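# Slide the glass cover plate out over the end of the bottle stand's ledge

### The job

The frosted-glass cover plate lies flat on the low front ledge of the wooden bottle stand, where nobody can get a thumb under it. Push it along the ledge with the fingertips towards the end beside which the open jar of resin lumps stands, until about a third of the plate sticks out past that end of the ledge, and leave it lying there flat, in line with the ledge. Only push it: do not pick it up or tip it, do not let it fall, and do not disturb the jar or the small bottles.

Things in the scene. Friction and masses are not known exactly. Their poses are not given: they have to be found in the camera images.
- stand: Fixed wooden bottle stand (perfumer's organ), 380 mm long along its y axis. Origin: on the bench (z = 0), under the middle of its front ledge. Behind the ledge rises an upper tier: face at x = +65 mm, top 90 mm above the bench, 85 mm deep, with a row of fixed amber vials at x = 112 mm whose caps reach 148 mm above the bench.
- ledge_mid (a point): Middle of the ledge's flat top face, 55 mm above the bench; axes as the stand's. The ledge runs from y = -190 to +190 mm; both ends are open. Its front edge (-x, robot side) has a lip 8 mm high and 8 mm thick. The plate slides in the channel between lip and tier, x = -67 to +65 mm.
- cover_plate: Frosted pale-green glass plate, loose, 100 mm (its x) by 110 mm (its y) by 6 mm thick, about 0.17 kg, lying flat in the ledge's channel near the middle of its length, its y roughly along the ledge. Origin: centre of its underside. It slides with ordinary friction and tips off the end once more than half of it overhangs.
- resin_jar: Open clear-glass jar with brown resin lumps, loose, 86 mm across, 70 mm tall, standing on the bench beyond one of the two ends of the ledge; it marks the end to push towards. Origin: centre of its underside. Not to be disturbed.
- sample_bottle: Small aluminium bottle with a white cap, loose, 34 mm across, 70 mm tall, standing on the bench beyond the other end of the ledge. Origin: centre of its underside. Not to be disturbed.
- dropper_bottle: Small amber bottle with a black cap, loose, 32 mm across, 75 mm tall, standing on the bench in front of the stand (robot side). Origin: centre of its underside. Not to be disturbed.
Things that resemble listed ones, but are neither listed nor needed, are in the scene too. What is shaped like the cover_plate but orange or purple is not meant.

How it is judged:
By the outcome, as a careful person would: the job done as asked, in the order asked, and still so for the second after the job is handed in, with the robot touching nothing.
It also fails if it takes over 42 s, if anything falls off the work surface, if the arm or the gripper's body presses on something with over 40 N, if the wrist force passes 120 N, or if a joint passes its speed limit or range.

### The arm

A 6-joint arm with a two-finger parallel gripper is mounted at the origin on the work surface. World frame = base frame: x ahead of the robot, y to its left, z up, the work surface at z = 0. Lengths are in m, angles in rad, forces in N, time in s.
With the tool pointing down it reaches from about 0.225 to 0.875 m from the base axis. Payload 3.4 kg.
Tool frame: the origin (TCP) lies midway between the tips of the shut fingers; the grasp point (between the pads) lies 19 mm behind it; z points along the fingers, y is the line along which they close (so a half turn about z gives the same grasp; the last joint's range is limited). The gripper opens to 85 mm and grips with 20 to 120 N. Pads are 22 mm wide; open, the fingers measure 114 mm over their backs; the gripper's body (76 mm by 85 mm) begins 54 mm behind the grasp point. The pads swing forward as they close: fully open they stand 13 mm farther back than shut.
Start: joints at [1.015, 0.276, 1.505, -0, 1.361, -0.121], TCP at [0.242, 0.522, 0.231] pointing down, gripper open.
Joint ranges: [-2.89, 2.89], [-0.75, 2.08], [0.22, 2.7], [-1.18, 4.32], [0.11, 2.71], [-2.7, 2.7]. Speed limits (rad/s): [2.57, 2.57, 3.14, 3.14, 3.14, 3.14].

### API

Orientations are given as a unit quaternion [x, y, z, w].
In Python, from workcell import robot, read_camera, calibration gives the robot as it stands.
- The arm moves only by the shell command python3 -m inch 'ROWS' [OPENING] [FORCE]. ROWS is text: rows parted by semicolons, each of 6 numbers parted by spaces: the shift along the tool's x, y, z in m, then the turn, a rotation vector about the tool's x, y, z in degrees. A call has 1 to 20 rows; each row shifts and turns the commanded pose from where the row before left it, along the tool's axes as they then stand; what a row does not reach is not made up. A row lasts 1/12 s, in which the tool goes at most 41.7 mm and 7.16 degrees, less where a joint would pass 70% of its speed; a pose out of reach is approached as far as the arm can. A call with a gripper value outside its range is refused whole. OPENING is the opening, from 0 (shut) to 1 (fully open), set as the call begins (- or left out, the last holds). The fingers move at their own pace and stop on an object; FORCE is the grip in N (left out, the last holds). Time passes only in rows, so rows that do not move let the fingers close. It gives the time, the measured TCP pose, the force, the opening and the grip force at its end, in the units of the state.
- robot.read_state(): the state, without advancing time (a new reading comes with each control period).
- read_camera(name): name is "scene" or "side" or "wrist"; returns the picture (480x640x3 uint8, red, green, blue); there is no depth.
- calibration(name): a dict with "intrinsics" (3x3 intrinsics, pixels), "k1" (the pictures are not rectified: a ray, as slopes to the right and down, at radius r is drawn at 1 + k1 r^2 times it, then the intrinsics apply), "extrinsics" (4x4, takes a point from camera to world coordinates); the wrist camera has in their place "T_tool_cam" (4x4, takes a point from camera to tool coordinates, whose origin is the TCP and whose axes are the flange's). Camera axes: x right, y down, z forward; pixel columns grow to the right and rows downward; lengths in m; the calibration is good to about 2 mm. A picture is of the moment at which its call begins: read the wrist's pose just before it. calibration takes no time and is no camera call.
- robot.sign_off(): hands the job in; it is judged then, once.
The state is a dict: "time_s": time; "qpos": joint angles; "dq": joint speeds; "joint_torque": joint torques, N m; "eef_pos": TCP position; "ee_rot": TCP orientation; "force": force on the tool from outside, world axes, zero at the start; "wrist_torque": the same for the moment, N m; "width": finger opening in m; "finger_force": force on a finger pad.
Only numpy, scipy, OpenCV 4.12 (cv2) and the standard library are available. Lean on these libraries where they do the work, as an engineer would, in place of code of your own. Each camera call takes 0.05 s, during which the arm holds its last target. There are 200 camera calls.

## Working session

There is one attempt and no reset: what is moved stays moved. The work goes in short steps, Python scripts to look and compute and a shell command to move; the robot and the scene stay as the last step left them, time stands still between calls to the robot, and variables do not carry over. Pictures are saved under pics/ and viewed, at most 10 in all, crops included, and the job is handed in when it is done.

```bash
mkdir -p pics; ls; python3 - <<'E'
from workcell import robot, read_camera, calibration
import cv2
s=robot.read_state();print(s['time_s'],s['eef_pos'],s['ee_rot'],s['width'])
for n in("scene","side"):
    cv2.imwrite(f"pics/{n}1.png",read_camera(n)[:,:,::-1])
    c=calibration(n);print(n,c['intrinsics'],c['k1'],c['extrinsics'])
print(calibration("wrist"))
E
```

```text
pics
0.0 [0.24195055 0.52102662 0.23041242] [ 2.15711905e-01  9.76456601e-01 -8.87821816e-04 -3.04287542e-04] 0.08518551762913726
scene [[533.14679699   0.         318.02895761]
 [  0.         533.14679699 240.5640079 ]
 [  0.           0.           1.        ]] -0.14023901937562405 [[ 0.85553115  0.43419469 -0.2820309   0.87228024]
 [ 0.51774781 -0.715444    0.46912374 -0.43998166]
 [ 0.00191372 -0.54737085 -0.83688798  0.8693344 ]
 [ 0.          0.          0.          1.        ]]
side [[433.638459     0.         321.01067443]
 [  0.         433.638459   232.58107003]
 [  0.           0.           1.        ]] -0.03584665395061571 [[ 0.69179879 -0.54763735  0.47064612  0.20563053]
 [-0.72196113 -0.53689886  0.4364765  -0.3354621 ]
 [ 0.01365853 -0.64174212 -0.76679886  0.70181271]
 [ 0.          0.          0.          1.        ]]
{'intrinsics': array([[420.45803745,   0.        , 322.34464745],
       [  0.        , 420.45803745, 248.14133066],
       [  0.        ,   0.        ,   1.        ]]), 'k1': -0.07436007403800075, 'T_tool_cam': array([[ 1.11480571e-03, -9.59895432e-01, -2.80356052e-01,
         7.09987790e-02],
       [ 9.99999364e-01,  1.11721197e-03,  1.51230288e-04,
         8.64430915e-04],
       [ 1.68051876e-04, -2.80356042e-01,  9.59896068e-01,
        -1.42207538e-01],
       [ 0.00000000e+00,  0.00000000e+00,  0.00000000e+00,
         1.00000000e+00]])}
```

View pics/scene1.png

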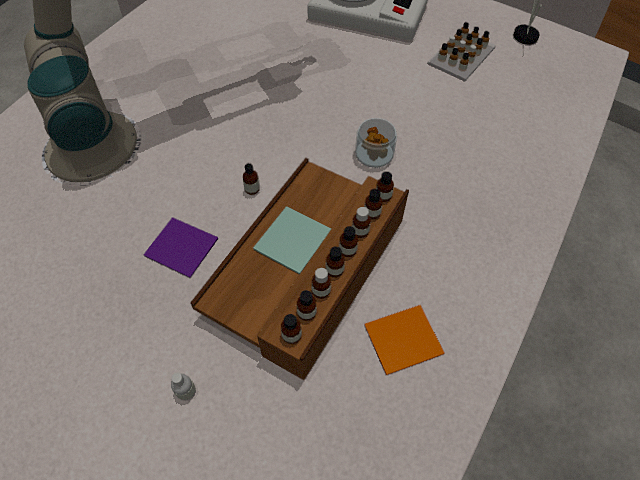

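View pics/side1.png

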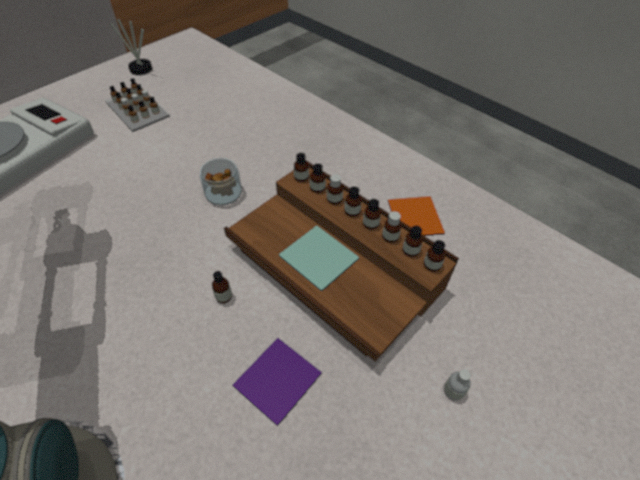

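The scene view shows the pale-green plate at about (292,239), with the jar (376,143) beyond the far (+y) end of the ledge. The dropper bottle is at (251,180) and the sample bottle at (182,388). The side view agrees: plate (319,257), jar (221,183).

```bash
cat > h.py <<'E'
import numpy as np, cv2
from workcell import robot, read_camera, calibration
from scipy.spatial.transform import Rotation as R
def cam(name,s=None):
    c=calibration(name)
    if name=="wrist":
        T=np.eye(4);T[:3,:3]=R.from_quat(s['ee_rot']).as_matrix();T[:3,3]=s['eef_pos'];E=T@c['T_tool_cam']
    else: E=c['extrinsics']
    return c['intrinsics'],c['k1'],E
def ray(C,px,z):
    K,k,E=C
    p=cv2.undistortPoints(np.array(px,float).reshape(-1,1,2),K,np.array([k,0,0,0.])).reshape(-1,2)
    d=np.c_[p,np.ones(len(p))]@E[:3,:3].T
    return E[:3,3]+d*((z-E[2,3])/d[:,2])[:,None]
def proj(C,P):
    K,k,E=C;M=np.linalg.inv(E)
    return cv2.projectPoints(np.array(P,float),cv2.Rodrigues(M[:3,:3])[0],M[:3,3],K,np.array([k,0,0,0.]))[0].reshape(-1,2)
def plate(img,C,z=.061):
    h=cv2.cvtColor(img,cv2.COLOR_RGB2HSV)
    m=cv2.inRange(h,(65,35,90),(95,150,255))
    n,l,st,_=cv2.connectedComponentsWithStats(m);i=1+st[1:,4].argmax()
    cs=cv2.findContours((l==i).astype('u1'),0,1)[0];c=max(cs,key=cv2.contourArea)
    w=ray(C,c.reshape(-1,2),z)[:,:2]
    return cv2.minAreaRect((w*1000).astype('f4')),st[i]
E
cat > a.py <<'E'
from h import *
from scipy.optimize import least_squares
S=cam("scene");D=cam("side")
for n,C in(("scene",S),("side",D)): print(n,plate(cv2.imread(f"pics/{n}1.png")[:,:,::-1],C))
pl=[((-.075,.19,.063),(307,160),(227,229)),((-.075,-.19,.063),(196,304),(376,355)),((.15,.19,.09),(408,190),None),((.065,-.19,.09),(262,340),None),((.15,-.19,.09),(304,367),(456,260)),((.065,.19,.055),None,None)]
def f(p):
    r=[]
    for w,a,b in pl:
        c,s=np.cos(p[2]),np.sin(p[2]);P=[[p[0]+c*w[0]-s*w[1],p[1]+s*w[0]+c*w[1],w[2]]]
        if a: r+=list(proj(S,P)[0]-a)
        if b: r+=list(proj(D,P)[0]-b)
    return r
o=least_squares(f,[.5,.0,0],loss='soft_l1');print(o.x,np.degrees(o.x[2]),np.round(o.fun if 0 else f(o.x),1))
for n,a,b,z in(("jar",(376,132),(220,172),.07),("dropper",(249,168),(217,275),.075),("sample",(179,379),(463,373),.07)):
    print(n,ray(S,a,z),ray(D,b,z))
E
python3 a.py
```

```text
scene (((557.09033203125, -6.3213653564453125), (99.11318969726562, 109.83792114257812), 0.04535425826907158), array([ 254,  207,   77,   66, 2741], dtype=int32))
side (((555.0638427734375, -6.25885009765625), (110.5352783203125, 99.91710662841797), 89.80696868896484), array([ 280,  226,   78,   64, 2592], dtype=int32))
[ 0.5556309  -0.0190889   0.01665202] 0.9540905578015428 [-0.7 -1.8 -1.7 -1.6 -5.1  0.7  4.7 -0.6  1.7  4.4 -3.9 -2.1  0.6 -2.9
  4.8 -0.3]
jar [[0.56618701 0.30228434 0.07      ]] [[0.56402382 0.29654355 0.07      ]]
dropper [[0.40048121 0.08065591 0.075     ]] [[0.39420764 0.08397429 0.075     ]]
sample [[ 0.55120055 -0.32454662  0.07      ]] [[ 0.54387689 -0.3204871   0.07      ]]
```

```bash
python3 -m inch '0 0 0 0 0 6.51;0 0 0 0 0 6.51;0 0 0 0 0 6.51;0 0 0 0 0 6.51;0 0 0 0 0 6.51;0 0 0 0 0 6.51;0 0 0 0 0 6.51;0 0 0 0 0 6.51;0 0 0 0 0 6.51;0 0 0 0 0 6.51' 0.5
python3 -m inch '-.015 .008 0 0 0 0;-.03 .016 0 0 0 0;-.034 .0174 0 0 0 0;-.034 .0174 0 0 0 0;-.034 .0174 0 0 0 0;-.034 .0174 0 0 0 0;-.034 .0174 0 0 0 0;-.034 .0174 0 0 0 0;-.034 .0174 0 0 0 0;-.034 .0174 0 0 0 0;-.034 .0174 0 0 0 0;-.034 .0174 0 0 0 0;-.034 .0174 0 0 0 0;-.034 .0174 0 0 0 0;-.034 .0174 0 0 0 0;-.034 .0174 0 0 0 0;-.034 .0174 0 0 0 0;-.034 .0174 0 0 0 0;-.02 .01 0 0 0 0;-.004 .002 0 0 0 0'
python3 - <<'E'
from h import *
s=robot.read_state();print(s['time_s'],s['eef_pos'],s['ee_rot'],s['qpos'],s['width'],s['force'])
im=read_camera("wrist");cv2.imwrite("pics/w1.png",im[:,:,::-1]);print(plate(im,cam("wrist",s)))
E
```

```text
time_s: 0.93
eef_pos: [0.242, 0.5212, 0.2308]
ee_rot: [0.709, 0.705, -0.0, 0.0]
force: [-0.3, -1.0, 0.4]
width: 0.0426
finger_force: 0.0
time_s: 2.6
eef_pos: [0.5582, -0.0957, 0.2303]
ee_rot: [0.709, 0.706, -0.001, 0.001]
force: [0.2, 1.2, 0.3]
width: 0.0426
finger_force: 0.0
2.6 [ 0.55819712 -0.09567701  0.23034767] [ 7.08523723e-01  7.05686439e-01 -5.40388082e-04  7.01204637e-04] [-0.29155551  0.26312536  1.52550741 -0.00165727  1.35224087 -0.28718423] 0.04263514412883215 [0.18315237 1.22175562 0.26108454]
(((556.55126953125, -9.392555236816406), (100.68232727050781, 99.3696517944336), 89.75979614257812), array([  247,    29,   144,   148, 10002], dtype=int32))
```

View pics/w1.png

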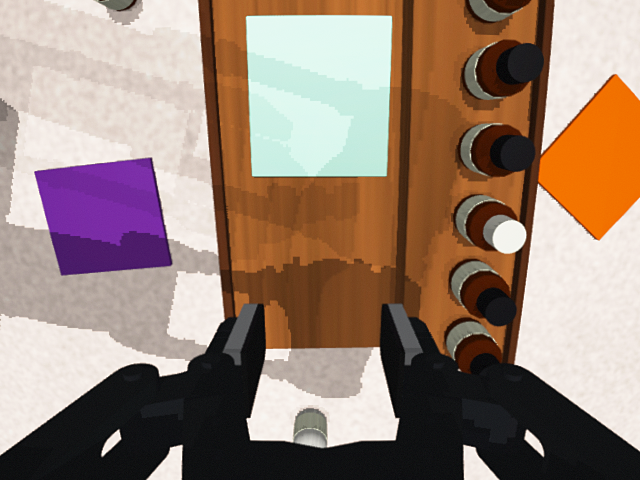

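The wrist view shows the plate's rear edge at row 177 (cols 252–387), straight in the channel. The lip is at cols 205–235 and the tier at about col 400. The ledge's near end is at row ~347.

```bash
python3 - <<'E'
from h import *
C=cam("wrist",robot.read_state())
print(np.round(ray(C,[(252,177),(387,177),(247,16),(391,16)],.061),4))
print(np.round(ray(C,[(235,348),(390,347)],.055),4), 'lip',np.round(ray(C,[(211,10),(230,300)],.063),4))
print('tiertop',np.round(ray(C,[(411,10),(405,250)],.09),4))
E
```

```text
[[ 0.506  -0.0585  0.061 ]
 [ 0.6057 -0.0588  0.061 ]
 [ 0.507   0.0512  0.061 ]
 [ 0.6049  0.0509  0.061 ]]
[[ 0.4831 -0.2037  0.055 ]
 [ 0.6152 -0.2029  0.055 ]] lip [[ 0.483   0.0551  0.063 ]
 [ 0.4839 -0.1559  0.063 ]]
tiertop [[ 0.6128  0.0477  0.09  ]
 [ 0.616  -0.1064  0.09  ]]
```

```bash
python3 -m inch '0 0 .02 0 0 0;0 0 .035 0 0 0;0 0 .035 0 0 0;0 0 .035 0 0 0;0 0 .025 0 0 0;0 0 .012 0 0 0;0 0 .005 0 0 0;0 0 0 0 0 0;0 0 0 0 0 0'
python3 -m inch '0 0 .001 0 0 0;0 0 .001 0 0 0;0 0 .001 0 0 0;0 0 0 0 0 0'
python3 - <<'E'
from h import *
im=read_camera("side");cv2.imwrite("pics/s2.png",cv2.resize(im[180:330,220:420,::-1],(800,600),interpolation=2))
E
```

```text
time_s: 3.4
eef_pos: [0.5567, -0.0908, 0.065]
ee_rot: [0.707, 0.707, 0.0, 0.0]
force: [0.1, 0.5, 1.4]
width: 0.0429
finger_force: 0.0
time_s: 3.73
eef_pos: [0.5567, -0.0916, 0.0618]
ee_rot: [0.707, 0.707, 0.0, 0.0]
force: [1.0, 0.7, -0.2]
width: 0.043
finger_force: 0.0
```

View pics/s2.png

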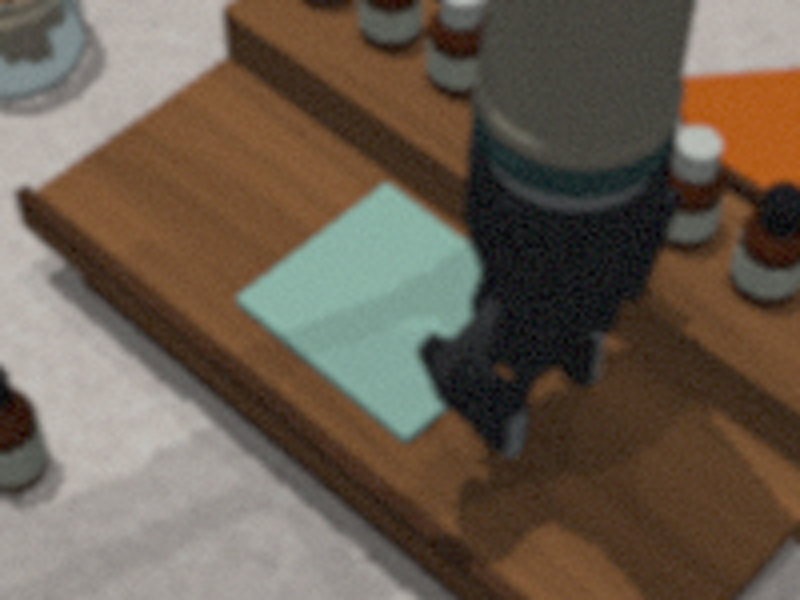

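The close-up shows the fingertips just behind the plate's rear edge (plate corner at crop (405,440), tip at (510,450)), still slightly above the ledge.

```bash
for i in 1 2 3 4; do :; done
python3 -m inch '0 0 .001 0 0 0;0 0 .001 0 0 0;0 0 0 0 0 0' | sed -n '2p;4p'
python3 -m inch '0 0 .001 0 0 0;0 0 .001 0 0 0;0 0 0 0 0 0' | sed -n '2p;4p'
python3 -m inch '0 0 .001 0 0 0;0 0 .001 0 0 0;0 0 0 0 0 0' | sed -n '2p;4p'
```

```text
eef_pos: [0.5564, -0.0915, 0.0591]
force: [0.1, -1.1, 0.2]
eef_pos: [0.5564, -0.0915, 0.0571]
force: [0.1, 0.1, 0.1]
eef_pos: [0.5564, -0.0915, 0.0551]
force: [0.2, -0.6, 1.0]
```

```bash

python3 -m inch '0 0 .001 0 0 0;0 0 .001 0 0 0;0 0 0 0 0 0' | sed -n '2p;4p'
python3 -m inch '0 0 .001 0 0 0;0 0 0 0 0 0' | sed -n '2p;4p'
python3 -m inch '0 0 .001 0 0 0;0 0 0 0 0 0' | sed -n '2p;4p'
```

```text
eef_pos: [0.5566, -0.0915, 0.0533]
force: [-0.6, 1.0, -0.1]
eef_pos: [0.5566, -0.0916, 0.0532]
force: [-0.5, -0.1, 5.5]
eef_pos: [0.5566, -0.0915, 0.0531]
force: [-3.3, 0.7, 11.5]
```

```bash

python3 -m inch '0 0 -.004 0 0 0;0 0 0 0 0 0' | sed -n '2p;4p'
python3 -m inch '.006 0 0 0 0 0;.007 0 0 0 0 0;.005 0 0 0 0 0;.004 0 0 0 0 0;.005 0 0 0 0 0;.007 0 0 0 0 0;.008 0 0 0 0 0;.008 0 0 0 0 0;.008 0 0 0 0 0;.008 0 0 0 0 0;.008 0 0 0 0 0;.008 0 0 0 0 0;.008 0 0 0 0 0;.008 0 0 0 0 0;.008 0 0 0 0 0;.006 0 0 0 0 0;.004 0 0 0 0 0;.002 0 0 0 0 0;0 0 0 0 0 0'
python3 - <<'E'
from h import *
s=robot.read_state()
im=read_camera("wrist");cv2.imwrite("pics/w2.png",im[:,:,::-1]);print(plate(im,cam("wrist",s)))
for n in("scene","side"):
  im=read_camera(n);cv2.imwrite(f"pics/{n}2.png",im[:,:,::-1]);print(plate(im,cam(n)))
E
```

```text
eef_pos: [0.557, -0.0917, 0.0561]
force: [0.1, -0.1, 1.1]
time_s: 6.87
eef_pos: [0.5565, 0.027, 0.0553]
ee_rot: [0.707, 0.707, 0.0, -0.0]
force: [-0.1, -0.7, 0.2]
width: 0.0425
finger_force: 0.0
(((556.7684326171875, 88.10491943359375), (98.86860656738281, 96.44534301757812), 0.08335795253515244), array([  156,     0,   331,   301, 92270], dtype=int32))
(((568.392333984375, 92.44471740722656), (73.66576385498047, 110.50442504882812), 0.8040145635604858), array([321, 177,  35,  56, 787], dtype=int32))
(((555.23681640625, 92.35308837890625), (110.23165130615234, 99.328857421875), 89.50411987304688), array([ 246,  201,   45,   57, 1136], dtype=int32))
```

View pics/w2.png

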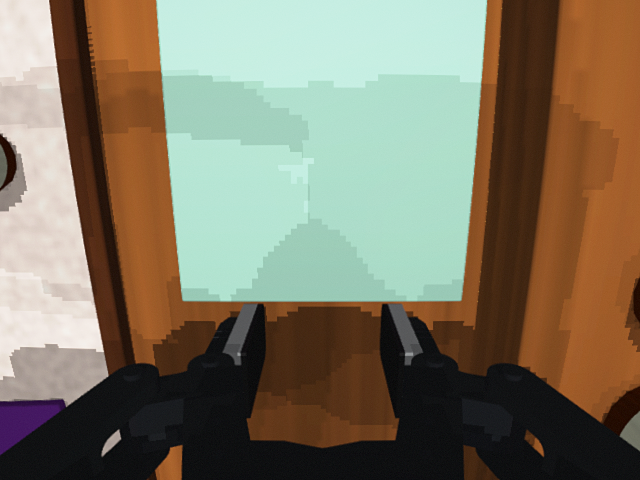

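View pics/scene2.png

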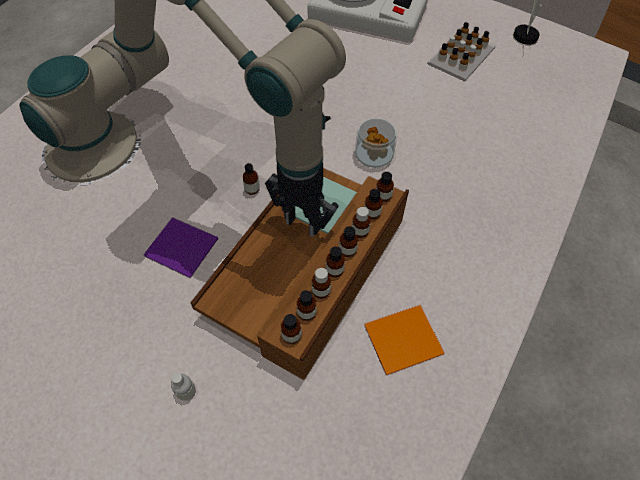

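The wrist view shows the plate pushed straight, with its rear edge at row 300 against the fingertips. The scene view shows the arm over the ledge, and the jar (376,143) and bottles unmoved. Next I'll pin down the far end of the ledge.

```bash
python3 - <<'E'
import cv2
a=cv2.imread("pics/side1.png")[180:255,210:310];b=cv2.imread("pics/scene1.png")[145:220,290:390]
cv2.imwrite("pics/e.png",cv2.vconcat([cv2.resize(x,(400,300),interpolation=2) for x in(a,b)]))
E
```

```text
(no output)
```

View pics/e.png

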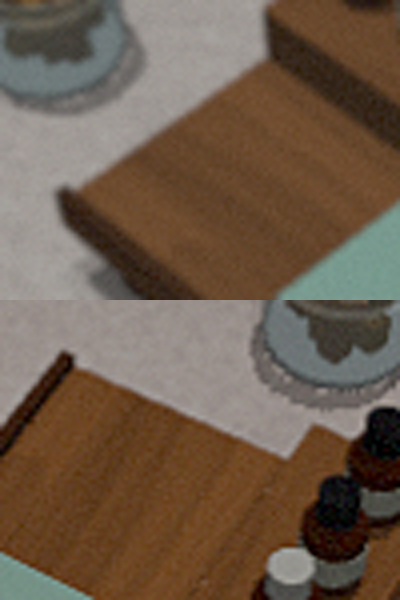

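The crops show the ledge's end edge running from (80,187) to (270,62) in the side crop and from (75,67) to (285,158) in the scene crop (lower half).

```bash
python3 - <<'E'
from h import *
print(ray(cam("side"),[(230,226.7),(277.5,195.5)],.055),ray(cam("scene"),[(308.7,161.7),(361.2,184.5)],.055))
E
```

```text
[[0.48839381 0.17074398 0.055     ]
 [0.61193786 0.16774547 0.055     ]] [[0.48275654 0.17014792 0.055     ]
 [0.60221704 0.17317445 0.055     ]]
```

```bash

python3 -m inch '.003 0 0 0 0 0;.005 0 0 0 0 0;.007 0 0 0 0 0;.008 0 0 0 0 0;.008 0 0 0 0 0;.008 0 0 0 0 0;.007 0 0 0 0 0;.005 0 0 0 0 0;.004 0 0 0 0 0;.002 0 0 0 0 0;.001 0 0 0 0 0;0 0 0 0 0 0'
python3 -m inch '-.005 0 0 0 0 0;-.015 0 0 0 0 0;-.015 0 -.01 0 0 0;0 0 -.03 0 0 0;0 0 -.04 0 0 0;0 0 -.04 0 0 0;0 0 -.04 0 0 0;-.04 0 -.02 0 0 0;-.04 0 0 0 0 0;-.04 0 0 0 0 0;-.04 0 0 0 0 0;0 0 0 0 0 0;0 0 0 0 0 0'
python3 - <<'E'
from h import *
s=robot.read_state()
for n in("wrist","scene","side"):
  im=read_camera(n);cv2.imwrite(f"pics/{n}3.png",im[:,:,::-1]);print(plate(im,cam(n,s)))
a=cv2.imread("pics/side3.png")[130:280,180:380];b=cv2.imread("pics/scene3.png")[100:250,240:440]
cv2.imwrite("pics/f.png",cv2.vconcat([cv2.resize(x,(400,300),interpolation=2) for x in(a,b)]))
E
```

```text
time_s: 8.02
eef_pos: [0.5565, 0.0848, 0.0553]
ee_rot: [0.707, 0.707, 0.0, -0.0]
force: [-0.5, -0.2, -0.3]
width: 0.0426
finger_force: 0.0
time_s: 9.1
eef_pos: [0.5561, -0.1104, 0.2337]
ee_rot: [0.709, 0.705, 0.0, -0.0]
force: [0.4, 1.0, 0.0]
width: 0.0427
finger_force: 0.0Traceback (most recent call last):
  File "<stdin>", line 4, in <module>
  File "h.py", line 21, in plate
    n,l,st,_=cv2.connectedComponentsWithStats(m);i=1+st[1:,4].argmax()
                                                     ~~~~~~~~~~~~~~~^^
ValueError: attempt to get argmax of an empty sequence
```

```bash

python3 - <<'E'
from h import *
for n in("scene","side"):
  im=read_camera(n);cv2.imwrite(f"pics/{n}3.png",im[:,:,::-1]);print(plate(im,cam(n)))
a=cv2.imread("pics/side3.png")[130:280,180:380];b=cv2.imread("pics/scene3.png")[100:250,240:440]
cv2.imwrite("pics/f.png",cv2.vconcat([cv2.resize(x,(400,300),interpolation=2) for x in(a,b)]))
E
```

```text
(((557.072021484375, 149.2548370361328), (110.97541809082031, 98.44127655029297), 89.98352813720703), array([ 300,  155,   71,   56, 2138], dtype=int32))
(((555.4391479492188, 149.7117156982422), (99.52484130859375, 111.47974395751953), 0.17272324860095978), array([ 228,  188,   71,   53, 2025], dtype=int32))
```

View pics/f.png

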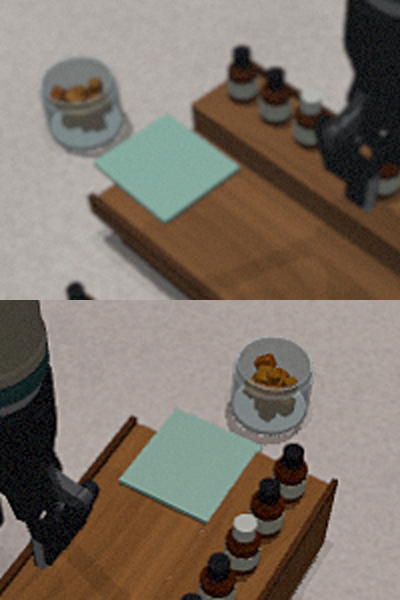

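The plate lies flat and in line, with centre y ≈ 0.1495 and about 30–34 mm overhanging. The jar is untouched. I'll nudge it 3 mm more to reach about 36 mm.

```bash

python3 -m inch '.02 0 0 0 0 0;.04 0 0 0 0 0;.04 0 0 0 0 0;.04 0 0 0 0 0;.02 0 .02 0 0 0;0 0 .035 0 0 0;0 0 .035 0 0 0;0 0 .035 0 0 0;0 0 .025 0 0 0;0 0 .015 0 0 0;0 0 .007 0 0 0;0 0 .004 0 0 0;0 0 0 0 0 0;0 0 0 0 0 0'
```

```text
time_s: 10.42
eef_pos: [0.5574, 0.0527, 0.0589]
ee_rot: [0.707, 0.707, 0.001, 0.001]
force: [0.1, -0.7, 0.3]
width: 0.0428
finger_force: 0.0
```

```bash

python3 -m inch '0 0 .0015 0 0 0;0 0 .0015 0 0 0;.008 0 0 0 0 0;.01 0 0 0 0 0;.008 0 0 0 0 0;.004 0 0 0 0 0;.003 0 0 0 0 0;.002 0 0 0 0 0;0 0 0 0 0 0;0 0 0 0 0 0'
python3 -m inch '-.005 0 0 0 0 0;-.015 0 0 0 0 0;-.015 0 -.01 0 0 0;0 0 -.03 0 0 0;0 0 -.04 0 0 0;0 0 -.04 0 0 0;0 0 -.04 0 0 0;-.04 0 -.02 0 0 0;-.04 0 0 0 0 0;-.04 0 0 0 0 0;-.04 0 0 0 0 0;0 0 0 0 0 0;0 0 0 0 0 0' | sed -n 1,2p
python3 - <<'E'
from h import *
for n in("scene","side"):
  im=read_camera(n);cv2.imwrite(f"pics/{n}4.png",im[:,:,::-1]);print(plate(im,cam(n)))
E
```

```text
time_s: 11.25
eef_pos: [0.5565, 0.0874, 0.0549]
ee_rot: [0.707, 0.707, 0.0, -0.0]
force: [0.8, 0.1, 0.5]
width: 0.0424
finger_force: 0.0
time_s: 12.33
eef_pos: [0.5561, -0.1077, 0.2333]
(((557.16845703125, 152.46070861816406), (111.48016357421875, 98.82194519042969), 89.77399444580078), array([ 301,  154,   71,   56, 2130], dtype=int32))
(((555.6502685546875, 152.73814392089844), (99.7746353149414, 111.12706756591797), 0.06540779769420624), array([ 226,  187,   72,   53, 2013], dtype=int32))
```

View pics/scene4.png

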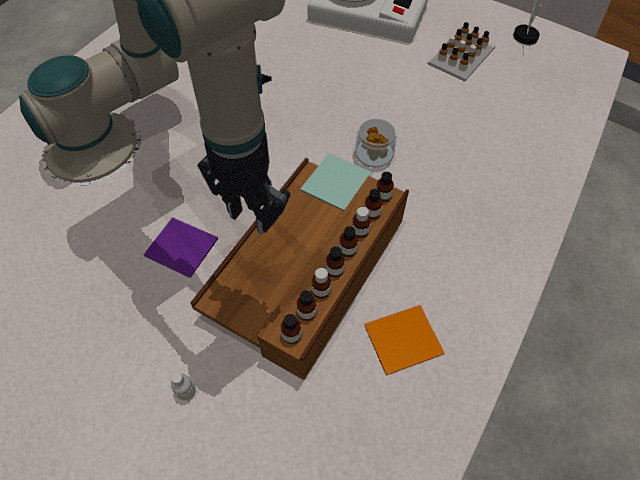

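The plate (336,181) lies flat and straight, sticking out past the jar end. The jar (376,143) and sample bottle are unmoved, and the arm is clear.

```bash
python3 -c "
from workcell import robot
print(robot.sign_off())"
```

```text
the job is handed in; nothing more can be done
None
```

I pushed the plate to the jar end and handed the job in: by my camera measurements it lies flat and in line with about a third (33–37 mm of 110 mm) past the end of the ledge, and the jar and sample bottle stand where they were. The arm hides the dropper bottle in the last picture; it was unmoved in the earlier ones.

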